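# Free the flour shaker jammed in the dough box and stand it up

## Task

The steel flour shaker is lying jammed in the corner of the white dough box, shut in by the box's lip, a floor rib and the metal tin. Clear the tin out of its way (the tin stays inside the box), work the shaker out of the corner, then stand it upright, cap up, wholly on the round wooden board and let go of it; set it down without dropping it, and do not disturb the glass jar or the red bowl nearer the robot.

Things in the scene. Friction and masses are not known exactly. Their poses are not given: they have to be found in the camera images.
- box: fixed open white box; origin: centre of its underside. Inside 260 mm (x) by 250 mm (y); walls 6 mm thick, 68 mm high; inner floor 5 mm up. A lip 10 mm wide juts inward all round the top (63 to 68 mm up). Two floor ribs, 4 mm wide and 3 mm high, run along y at x = -90 and x = +30 mm. Stands left or right of the robot, x pointing roughly away from it
- shaker: loose steel flour shaker, about 0.3 kg, 120 mm long: 52 mm diameter for 94 mm from its flat foot, then a domed cap of 45 mm. Origin: centre of the foot; own z runs foot to cap. Starts lying along the box's y (cap to +y), foot near the -y wall, side against the -x wall under its lip, behind the rib at -90 mm
- shaker_mid (a point): point on the shaker's axis 60 mm from the foot; same axes. At the start no finger fits between shaker and wall and the lip bars lifting; a fingertip pressed on its crown and dragged to the box's +x rolls it over the rib, the shaker moving half as far as the fingertip
- tin_mid (a point): centre of a loose closed metal tin, 40 mm (its x) by 64 mm (its y) by 44 mm high, about 0.35 kg, standing on the box floor beside the shaker between the two ribs, 2 to 3 mm from the shaker, its axes nearly along those of the box
- roundel_top (a point): centre of the top face of the fixed round wooden board, 170 mm in diameter and 12 mm thick, lying on the table on the other side of the robot's middle line from the box
- jar: bystander: glass jar, 68 mm diameter, 95 mm high, beyond the work; origin at the centre of its underside
- ramekin2: bystander: red bowl, 86 mm diameter, 45 mm high, nearer the robot; origin at the centre of its underside

How it is judged:
By the outcome, as a careful person would: the job done as asked, in the order asked, and still so for the second after the job is handed in, with the robot touching nothing.
It also fails if it takes over 72 s, if anything falls off the work surface, if the arm or the gripper's body presses on something with over 40 N, if the wrist force passes 120 N, or if a joint passes its speed limit or range.

## Robot

A 6-joint arm with a two-finger parallel gripper is mounted at the origin on the work surface. World frame = base frame: x ahead of the robot, y to its left, z up, the work surface at z = 0. Lengths are in m, angles in degrees, forces in N, time in s.
With the tool pointing down it reaches from about 0.4 to 0.825 m from the base axis. Payload 7 kg.
Tool frame: the origin (TCP) lies between the finger pads; the fingertips stand 22 mm ahead of it and the grasp point (between the pads) lies 3 mm ahead of it; z points along the fingers, y is the line along which they close (so a half turn about z gives the same grasp; the last joint's range is limited). The gripper opens to 88 mm and grips with 3 to 60 N. Pads are 19 mm wide; open, the fingers measure 130 mm over their backs; the gripper's body (78 mm by 193 mm) begins 47 mm behind the grasp point.
Start: joints at [-59.926, 20.546, 0.682, 0, -70.136, -16.507], TCP at [0.158, -0.656, 0.249] pointing down, gripper open.
Joint ranges: [-176.03, 176.03], [-82.01, 121.73], [-58.28, 71.71], [-173.87, 95.51], [-174.79, -0.11], [-173.66, 173.66]. Speed limits (degrees/s): [136.94, 136.94, 172.46, 180, 180, 180].

## Interface

Orientations are given as [roll, pitch, yaw] about the fixed x, y, z axes, in that order (R = Rz(yaw) Ry(pitch) Rx(roll)).
In Python, from plant import ctrl gives the robot as it stands.
- The arm moves only by the tool apply_moves, never from a script. Its argument "targets" is a list of rows, each an object with "travel": the shift along the tool's x, y, z in mm, a list of three; "roll": the turn about the tool's z in degrees; "jaw": the finger opening in mm, from 0 to 87.6. In form: [{"travel": [tx, ty, tz], "roll": roll, "jaw": jaw}, ...]. A call has 1 to 10 rows; each row shifts and turns the commanded pose from where the row before left it, along the tool's axes as they then stand; what a row does not reach is not made up. A row lasts 1/10 s, in which the tool goes at most 50 mm and 8.59 degrees, less where a joint would pass 70% of its speed; a pose out of reach is approached as far as the arm can. A call with a gripper value outside its range is refused whole. The fingers move at their own pace and stop on an object; the grip force is fixed at half the most. Time passes only in rows, so rows that do not move let the fingers close. It gives the time, the measured TCP pose, the force, the opening and the grip force at its end, in the units of the state.
- ctrl.get_obs(): the state, without advancing time (a new reading comes with each control period).
- ctrl.snapshot(name): name is "scene" or "top" or "wrist"; returns the picture (384x512x3 uint8, red, green, blue); there is no depth.
- ctrl.calibration(name): a dict with "K" (3x3 intrinsics, pixels), "extrinsics" (4x4, takes a point from camera to world coordinates); the wrist camera has in their place "hand_eye" (4x4, takes a point from camera to tool coordinates, whose origin is the TCP and whose axes are the flange's). Camera axes: x right, y down, z forward; pixel columns grow to the right and rows downward; lengths in m; the calibration is good to about 2 mm. A picture is of the moment at which its call begins: read the wrist's pose just before it. calibration takes no time and is no camera call.
- ctrl.close_job(): hands the job in; it is judged then, once.
The state is a dict: "clock": time; "joint_pos": joint angles; "qvel": joint speeds; "tau": joint torques, N m; "tool_pos": TCP position; "orientation": TCP orientation; "force": force on the tool from outside, world axes, zero at the start; "moment": the same for the moment, N m; "opening": finger opening in m; "gripper_force": force on a finger pad.
Only numpy, scipy, OpenCV 4.12 (cv2) and the standard library are available. Lean on these libraries where they do the work, as an engineer would, in place of code of your own. Each camera call takes 0.05 s, during which the arm holds its last target. There are 200 camera calls.

## Working session

There is one attempt and no reset: what is moved stays moved. The work goes in short steps, Python scripts to look and compute and a tool call to move; the robot and the scene stay as the last step left them, time stands still between calls to the robot, and variables do not carry over. Pictures are saved under pics/ and viewed, at most 10 in all, crops included, and the job is handed in when it is done.

Besides the shell and the picture viewer there is one more tool, called after "Emit:" by a JSON object that holds its "name" and its "arguments", one argument or row to a line. apply_moves: Moves the arm, as the interface text tells. Its arguments: {"type":"object","properties":{"targets":{"type":"array","items":{"type":"object","properties":{"travel":{"type":"array","items":{"type":"number"}},"roll":{"type":"number"},"jaw":{"type":"number"}}}}},"required":["targets"]}

```bash
mkdir -p pics; ls; python3 - <<'E'
from plant import ctrl
import cv2,numpy as np
np.set_printoptions(precision=4,suppress=True)
o=ctrl.get_obs()
print({k:np.round(o[k],4) for k in o})
for n in("scene","top"):
    cv2.imwrite(f"pics/{n}0.png",cv2.cvtColor(ctrl.snapshot(n),cv2.COLOR_RGB2BGR))
for n in("scene","top","wrist"):print(n,ctrl.calibration(n))
E
```

```text
pics
{'clock': np.float64(0.0), 'joint_pos': array([-59.9247,  20.5924,   0.6335,  -0.0206, -70.1357, -16.5067]), 'qvel': array([-0.0043,  0.0491, -0.0904,  0.0336, -0.1033, -0.0157]), 'tau': array([ -0.0001, -58.2723,  29.3048,   6.997 ,   0.0069,  -0.0002]), 'tool_pos': array([ 0.1582, -0.6557,  0.2476]), 'orientation': array([ 179.9038,   -0.0083, -166.4384]), 'force': array([ 0.8222, -0.2192, -0.0309]), 'moment': array([-0.0357,  0.045 , -0.0116]), 'gripper_force': np.float64(0.0), 'opening': np.float64(0.0877)}
scene {'K': array([[410.3491,   0.    , 250.1715],
       [  0.    , 410.3491, 192.7123],
       [  0.    ,   0.    ,   1.    ]]), 'extrinsics': array([[-0.73  ,  0.4436, -0.5199,  1.072 ],
       [ 0.6831,  0.4967, -0.5354,  0.4565],
       [ 0.0207, -0.746 , -0.6657,  0.7164],
       [ 0.    ,  0.    ,  0.    ,  1.    ]])}
top {'K': array([[410.6581,   0.    , 253.331 ],
       [  0.    , 410.6581, 190.4976],
       [  0.    ,   0.    ,   1.    ]]), 'extrinsics': array([[ 0.0294, -0.9968,  0.0749,  0.4373],
       [-0.9995, -0.0287,  0.0102, -0.0845],
       [-0.008 , -0.0751, -0.9971,  1.2252],
       [ 0.    ,  0.    ,  0.    ,  1.    ]])}
wrist {'K': array([[272.8273,   0.    , 256.6478],
       [  0.    , 272.8273, 188.5933],
       [  0.    ,   0.    ,   1.    ]]), 'hand_eye': array([[-0.001 , -0.9543, -0.2988,  0.0802],
       [ 1.    , -0.0011,  0.0002,  0.0005],
       [-0.0005, -0.2988,  0.9543, -0.1368],
       [ 0.    ,  0.    ,  0.    ,  1.    ]])}
```

View pics/top0.png

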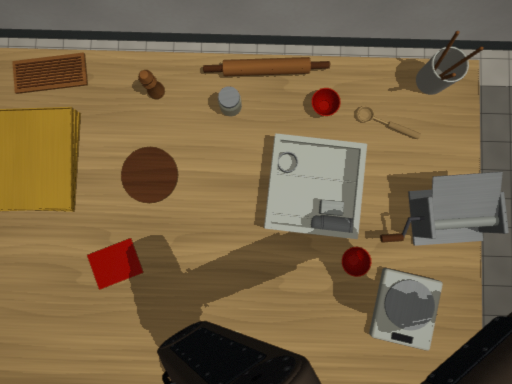

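View pics/scene0.png

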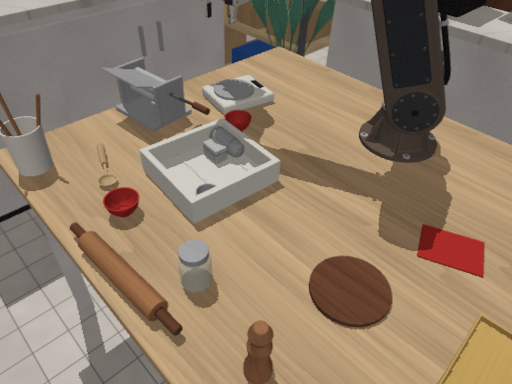

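The top view shows the box at about (267–366, 135–237), with the shaker lying along its lower (robot-side) wall at about (313–353, 223). The tin is above it at (330, 208), the board at (150, 175), the jar at (230, 100) and the bowl at (356, 261). I'll enlarge the picture to measure.

```bash
cat > h.py <<'E'
import numpy as np,cv2
from plant import ctrl
from scipy.spatial.transform import Rotation as R
np.set_printoptions(precision=4,suppress=True)
def cam(n,o=None):
    c=ctrl.calibration(n)
    if n!="wrist": return c["K"],c["extrinsics"]
    T=np.eye(4);T[:3,:3]=R.from_euler("xyz",o["orientation"],degrees=True).as_matrix();T[:3,3]=o["tool_pos"]
    return c["K"],T@c["hand_eye"]
def p2w(K,E,px,z):
    px=np.atleast_2d(np.array(px,float));d=(np.linalg.inv(K)@np.c_[px,np.ones(len(px))].T).T@E[:3,:3].T
    s=(z-E[2,3])/d[:,2];return E[:3,3]+d*s[:,None]
def w2p(K,E,P):
    q=(np.atleast_2d(P)-E[:3,3])@E[:3,:3];q=q@K.T;return q[:,:2]/q[:,2:]
E
python3 - <<'E'
from h import *
im=cv2.imread("pics/top0.png")
cv2.imwrite("pics/crop1.png",cv2.resize(im[125:245,256:376],None,fx=5,fy=5,interpolation=cv2.INTER_CUBIC))
K,E=cam("top")
print(p2w(K,E,[(274,134),(367,141),(359,238),(265,230)],.068))
hsv=cv2.cvtColor(im,cv2.COLOR_BGR2HSV)
for n,b in (("board",(115,140,185,210)),("bowl",(338,243,375,280))):
    c=im[b[1]:b[3],b[0]:b[2]].astype(int)
    m=(c.sum(2)<200) if n=="board" else (hsv[b[1]:b[3],b[0]:b[2],1]>200)&(c[...,2]>60)&(c[...,1]<50)
    cs,_=cv2.findContours(m.astype(np.uint8),0,2);cc=max(cs,key=cv2.contourArea)
    e=cv2.fitEllipse(cc);u=np.array(e[0])+b[:2];print(n,e,u,p2w(K,E,u,.012 if n=="board" else .045))
print(p2w(K,E,[(230,96)],.095))
E
```

```text
[[ 0.6875 -0.127   0.068 ]
 [ 0.6747 -0.3919  0.068 ]
 [ 0.3995 -0.372   0.068 ]
 [ 0.414  -0.1087  0.068 ]]
board ((34.0231819152832, 34.51900863647461), (55.12200164794922, 55.68413543701172), 72.94493103027344) [149.0232 174.519 ] [[0.5671 0.2397 0.012 ]]
bowl ((17.922380447387695, 18.231321334838867), (27.803071975708008, 28.720983505249023), 152.14566040039062) [355.9224 261.2313] [[ 0.3329 -0.3696  0.045 ]]
[[0.7864 0.0004 0.095 ]]
```

View pics/crop1.png

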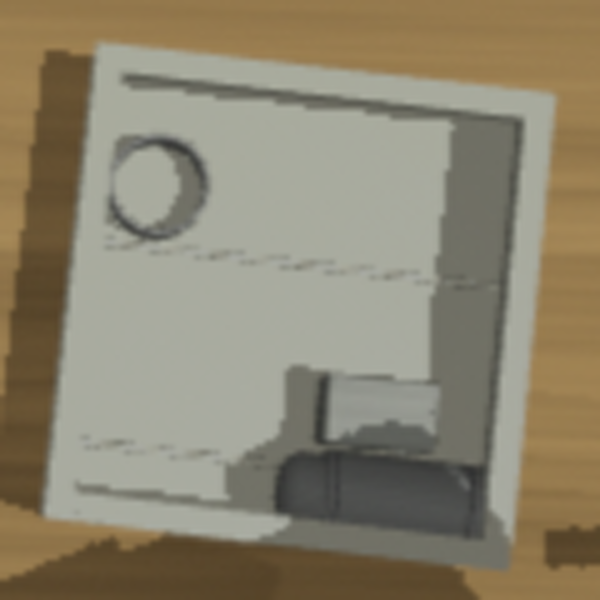

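The crop gives the box rim corners in full-picture pixels as TL (275.4, 133.6), TR (367, 143.6), BR (357.6, 239) and BL (264.6, 228.4). The tin's top face is around crop (325–440, 373–447). There is also a ring-like item at crop (160, 187).

```bash
cat >> h.py <<'E'
def totool(o,d):  # world shift (m) -> tool mm
    return 1000*R.from_euler("xyz",o["orientation"],degrees=True).as_matrix().T@np.array(d)
E
python3 - <<'E'
from h import *
K,E=cam("top")
W=p2w(K,E,[(275.4,133.6),(367,143.6),(357.6,239),(264.6,228.4)],.068)
B=np.array([(136,131),(136,-131),(-136,-131),(-136,131)])/1000
c=W[:,:2].mean(0);H=B.T@(W[:,:2]-c)
yaw=np.arctan2(H[0,1]-H[1,0],H[0,0]+H[1,1]);print(W,c,np.degrees(yaw))
r=np.array([[np.cos(yaw),-np.sin(yaw)],[np.sin(yaw),np.cos(yaw)]]);print((W[:,:2]-c)@r)
# tool frame after yaw -> align tool y with box y
psi=np.degrees(yaw)-180
o=ctrl.get_obs();print("roll needed",-(psi-o["orientation"][2]))
o["orientation"]=[180,0,psi]
print(totool(o,np.r_[c,.36]-o["tool_pos"]))
E
```

```text
[[ 0.6888 -0.1309  0.068 ]
 [ 0.6672 -0.392   0.068 ]
 [ 0.3966 -0.3681  0.068 ]
 [ 0.4185 -0.1075  0.068 ]] [ 0.5428 -0.2496] -4.884500264796947
[[ 0.1354  0.1307]
 [ 0.1361 -0.1312]
 [-0.1355 -0.1305]
 [-0.1359  0.131 ]]
roll needed 18.445762348238844
[-348.5784  437.4277 -112.2981]
```

Emit:
{"name": "apply_moves", "arguments": {
  "targets": [
    {"travel":[0,0,-37],"roll":6.15,"jaw":87},
    {"travel":[0,0,-37],"roll":6.15,"jaw":87},
    {"travel":[0,0,-37],"roll":6.15,"jaw":87},
    {"travel":[-22,40,0],"roll":0,"jaw":87},
    {"travel":[-22,40,0],"roll":0,"jaw":87},
    {"travel":[-22,40,0],"roll":0,"jaw":87},
    {"travel":[-22,40,0],"roll":0,"jaw":87},
    {"travel":[-22,40,0],"roll":0,"jaw":87},
    {"travel":[-22,40,0],"roll":0,"jaw":87},
    {"travel":[-22,40,0],"roll":0,"jaw":87}
  ]
}}

```text
clock: 1.1
tool_pos: [0.3361, -0.3885, 0.3594]
orientation: [180.0, -0.0, 175.1]
force: [1.6, -0.3, -0.0]
opening: 0.0868
gripper_force: 0.0
```

Emit:
{"name": "apply_moves", "arguments": {
  "targets": [
    {"travel":[-22,40,0],"roll":0,"jaw":87},
    {"travel":[-22,40,0],"roll":0,"jaw":87},
    {"travel":[-22,38,0],"roll":0,"jaw":87},
    {"travel":[-22,0,0],"roll":0,"jaw":87},
    {"travel":[0,0,0],"roll":0,"jaw":87},
    {"travel":[0,0,0],"roll":0,"jaw":87}
  ]
}}

```text
clock: 1.7
tool_pos: [0.4334, -0.2799, 0.3589]
orientation: [180.0, -0.1, 175.2]
force: [-0.6, 0.4, 1.5]
opening: 0.0868
gripper_force: 0.0
```

```bash
cat > look.py <<'E'
import sys
from h import *
o=ctrl.get_obs();im=cv2.cvtColor(ctrl.snapshot("wrist"),cv2.COLOR_RGB2BGR)
np.savez(f"pics/{sys.argv[1]}.npz",tool_pos=o["tool_pos"],orientation=o["orientation"],im=im)
cv2.imwrite(f"pics/{sys.argv[1]}.png",cv2.resize(im,(800,600),interpolation=cv2.INTER_CUBIC))
print(o["clock"],o["tool_pos"],o["orientation"],o["force"])
E
python3 look.py w1
```

```text
1.7 [ 0.4334 -0.2799  0.3589] [179.9837  -0.0807 175.1652] [-0.5861  0.3858  1.5329]
```

View pics/w1.png

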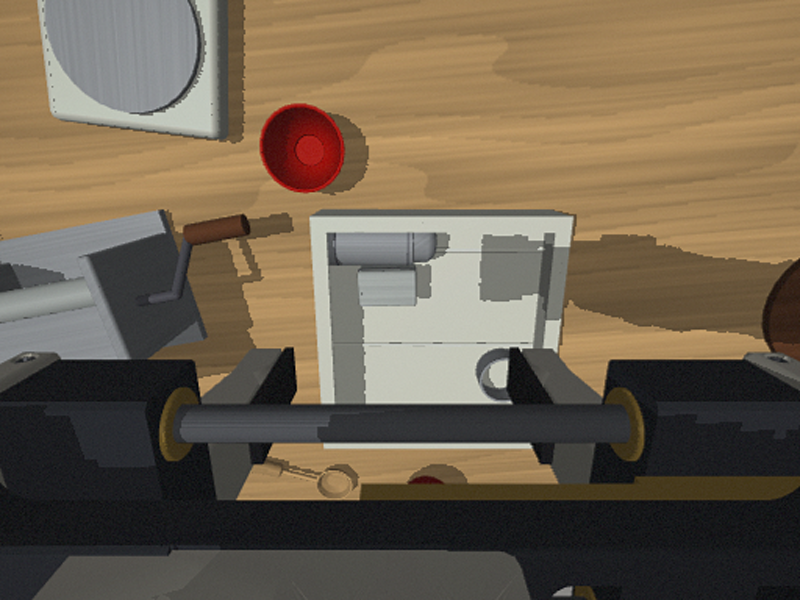

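The wrist view shows the shaker at (333–437, 233–265) with its foot on the left (-y), and the tin at (358–416, 266–306). I'll enlarge around the tin and shaker.

```bash
python3 - <<'E'
from h import *
d=np.load("pics/w1.npz");im=d["im"][135:210,195:295]
cv2.imwrite("pics/w1c.png",cv2.resize(im,None,fx=8,fy=8,interpolation=cv2.INTER_CUBIC))
E
```

```text
(no output)
```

View pics/w1c.png

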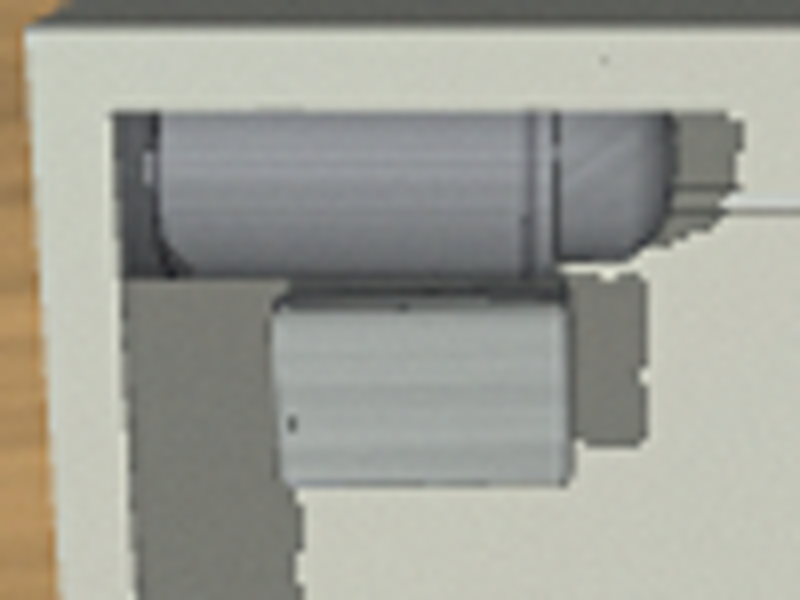

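In the crop (8x, offset 195,135), the tin's top face corners are about (273,308), (566,300), (570,485) and (284,485). The shaker's foot edge is at column 158 and its crown line runs along row 185. The lip's inner corner is at (113,110).

```bash
cat >> h.py <<'E'
BC=np.array([.5428,-.2496]);BY=np.radians(-4.88)
RB=np.array([[np.cos(BY),-np.sin(BY)],[np.sin(BY),np.cos(BY)]])
def w2b(W): return 1000*((np.atleast_2d(W)[:,:2]-BC)@RB)
def b2w(B): return np.atleast_2d(B)/1000@RB.T+BC
E
python3 - <<'E'
from h import *
d=np.load("pics/w1.npz");K,E=cam("wrist",d)
f=lambda p,z:w2b(p2w(K,E,np.array(p)/8+[195,135]-.4375,z))
print("outer/inner corner",f([(25,27),(113,110)],.068))
t=f([(273,306),(567,301),(570,485),(284,485)],.049);print("tin",t,t.mean(0))
print("foot top, cap tip", f([(158,180)],.057),f([(672,190)],.031), "side",f([(350,275)],.033))
o=ctrl.get_obs();print(w2b(o["tool_pos"]))
E
```

```text
outer/inner corner [[-135.8492 -129.9677]
 [-119.7181 -113.7411]]
tin [[-75.4034 -85.5456]
 [-76.4617 -23.6393]
 [-35.5923 -22.6067]
 [-35.6216 -84.3885]] [-55.7698 -54.045 ]
foot top, cap tip [[-103.7493 -107.2706]] [[-96.6184  -0.6195]] side [[-78.3395 -70.2838]]
[[-106.858  -39.82 ]]
```

Emit:
{"name": "apply_moves", "arguments": {
  "targets": [
    {"travel":[-26,-6.5,40],"roll":0,"jaw":72},
    {"travel":[-25,-6.5,40],"roll":0,"jaw":72},
    {"travel":[0,0,45],"roll":0,"jaw":72},
    {"travel":[0,0,45],"roll":0,"jaw":72},
    {"travel":[0,0,45],"roll":0,"jaw":72},
    {"travel":[0,0,40],"roll":0,"jaw":72},
    {"travel":[0,0,0],"roll":0,"jaw":72},
    {"travel":[0,0,0],"roll":0,"jaw":72}
  ]
}}

```text
clock: 2.55
tool_pos: [0.4827, -0.2983, 0.1052]
orientation: [-180.0, -0.1, 175.1]
force: [0.1, -0.6, 0.8]
opening: 0.0721
gripper_force: 0.0
```

```bash
python3 look.py w2; python3 -c "
from h import *
print(w2b(ctrl.get_obs()['tool_pos']))"
```

```text
2.55 [ 0.4827 -0.2983  0.1052] [-179.9732   -0.0645  175.0835] [ 0.0565 -0.6171  0.8122]
[[-54.6015 -53.6803]]
```

View pics/w2.png

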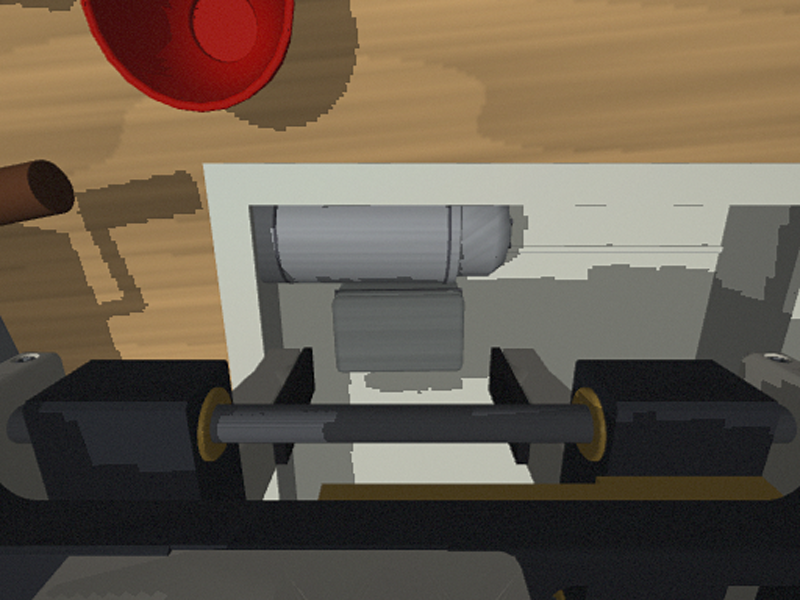

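The tin (335–463) sits centred between the fingers (inner faces at 312 and 490), and the left finger is clear of the lip. Descending now.

Emit:
{"name": "apply_moves", "arguments": {
  "targets": [
    {"travel":[0,0,22],"roll":0,"jaw":72},
    {"travel":[0,0,22],"roll":0,"jaw":72},
    {"travel":[0,0,22],"roll":0,"jaw":72},
    {"travel":[0,0,0],"roll":0,"jaw":72},
    {"travel":[0,0,0],"roll":0,"jaw":55},
    {"travel":[0,0,0],"roll":0,"jaw":55},
    {"travel":[0,0,0],"roll":0,"jaw":55},
    {"travel":[0,0,0],"roll":0,"jaw":55}
  ]
}}

```text
clock: 3.4
tool_pos: [0.4845, -0.2981, 0.0409]
orientation: [-179.9, 0.2, 175.1]
force: [-0.8, 0.7, 8.1]
opening: 0.0637
gripper_force: 29.9
```

Emit:
{"name": "apply_moves", "arguments": {
  "targets": [
    {"travel":[0,0,-15],"roll":0,"jaw":55},
    {"travel":[0,0,-15],"roll":0,"jaw":55},
    {"travel":[-25,2,0],"roll":0,"jaw":55},
    {"travel":[-40,3,0],"roll":0,"jaw":55},
    {"travel":[-40,3,0],"roll":0,"jaw":55},
    {"travel":[-30,2,0],"roll":0,"jaw":55},
    {"travel":[0,0,0],"roll":0,"jaw":55},
    {"travel":[0,0,14],"roll":0,"jaw":55},
    {"travel":[0,0,10],"roll":0,"jaw":55},
    {"travel":[0,0,0],"roll":0,"jaw":55}
  ]
}}

```text
clock: 4.4
tool_pos: [0.6158, -0.2986, 0.0421]
orientation: [179.9, -0.2, 175.1]
force: [-0.8, 0.5, -1.9]
opening: 0.0639
gripper_force: 29.9
```

Emit:
{"name": "apply_moves", "arguments": {
  "targets": [
    {"travel":[0,0,3],"roll":0,"jaw":55},
    {"travel":[0,0,3],"roll":0,"jaw":55},
    {"travel":[0,0,0],"roll":0,"jaw":55},
    {"travel":[0,0,0],"roll":0,"jaw":72},
    {"travel":[0,0,0],"roll":0,"jaw":72}
  ]
}}

```text
clock: 4.9
tool_pos: [0.6189, -0.2993, 0.0395]
orientation: [-180.0, 0.1, 175.1]
force: [1.3, 0.2, 1.1]
opening: 0.0706
gripper_force: 0.0
```

Emit:
{"name": "apply_moves", "arguments": {
  "targets": [
    {"travel":[0,0,-30],"roll":0,"jaw":72},
    {"travel":[0,0,-40],"roll":0,"jaw":60},
    {"travel":[0,0,-45],"roll":0,"jaw":40},
    {"travel":[0,0,-45],"roll":0,"jaw":0},
    {"travel":[0,0,0],"roll":0,"jaw":0},
    {"travel":[0,0,0],"roll":0,"jaw":0}
  ]
}}

```text
clock: 5.5
tool_pos: [0.6191, -0.2992, 0.2005]
orientation: [-180.0, 0.2, 175.1]
force: [-0.3, 0.2, -0.2]
opening: 0.0377
gripper_force: 0.0
```

```bash
python3 -c "
from h import *
o=ctrl.get_obs();print(o['joint_pos'],o['tool_pos'],w2b(o['tool_pos']),o['opening'])"
```

```text
[ -9.5952  23.3264  -1.5066  -0.0046 -64.9458 -85.2921] [ 0.6191 -0.2992  0.2005] [[ 80.2516 -42.8857]] 0.03774111384162929
```

Emit:
{"name": "apply_moves", "arguments": {
  "targets": [
    {"travel":[0,0,0],"roll":-8.5,"jaw":0},
    {"travel":[0,0,0],"roll":-8.5,"jaw":0},
    {"travel":[0,0,0],"roll":-8.5,"jaw":0},
    {"travel":[0,0,0],"roll":-8.5,"jaw":0},
    {"travel":[0,0,0],"roll":-8.5,"jaw":0},
    {"travel":[0,0,0],"roll":-8.5,"jaw":0},
    {"travel":[0,0,0],"roll":-8.5,"jaw":0},
    {"travel":[0,0,0],"roll":-8.5,"jaw":0},
    {"travel":[0,0,0],"roll":-8.5,"jaw":0},
    {"travel":[0,0,0],"roll":-8.5,"jaw":0}
  ]
}}

```text
clock: 6.5
tool_pos: [0.6177, -0.2988, 0.1967]
orientation: [179.9, 0.0, -99.5]
force: [-0.2, -0.5, -0.0]
opening: 0.0006
gripper_force: 0.0
```

Emit:
{"name": "apply_moves", "arguments": {
  "targets": [
    {"travel":[0,0,0],"roll":-5,"jaw":0},
    {"travel":[3,44,0],"roll":0,"jaw":0},
    {"travel":[4,44,0],"roll":0,"jaw":0},
    {"travel":[4,44,0],"roll":0,"jaw":0},
    {"travel":[4,44,0],"roll":0,"jaw":0},
    {"travel":[0,0,0],"roll":0,"jaw":0},
    {"travel":[0,0,0],"roll":0,"jaw":0}
  ]
}}

```text
clock: 7.2
tool_pos: [0.4406, -0.299, 0.1982]
orientation: [180.0, 0.0, -94.9]
force: [0.4, 0.5, 0.0]
opening: 0.0009
gripper_force: 0.0
```

```bash
python3 -c "
from h import *
o=ctrl.get_obs();print(o['joint_pos'],o['tool_pos'],o['orientation'],w2b(o['tool_pos']),o['opening'])"; python3 look.py w3
```

```text
[-13.0537   9.4781 -21.4055  -0.0042 -59.1403   8.1312] [ 0.4406 -0.299   0.1982] [179.9768   0.007  -94.9247] [[-97.6012 -57.9385]] 0.0008861013577889489
7.2 [ 0.4406 -0.299   0.1982] [179.9768   0.007  -94.9247] [0.3669 0.4992 0.0212]
```

View pics/w3.png

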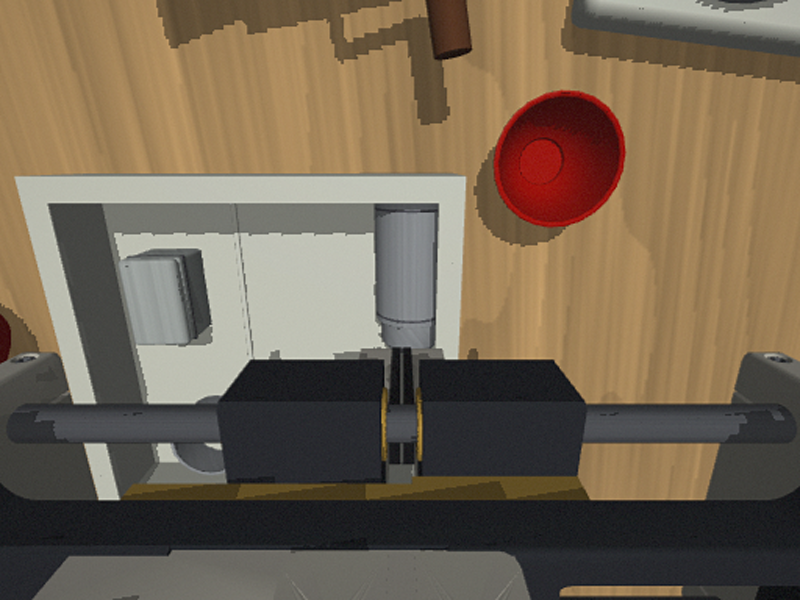

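The shaker's axis is at column ~407 with its foot at the top, the tin is parked beyond the +30 rib, and the closed fingertips are at (388–412, 348). I'll check the fingertip width from the pixel values.

```bash
python3 - <<'E'
from h import *
d=np.load("pics/w3.npz");im=d["im"]
for r in (220,223,225,228,230): print(r,' '.join(str(int(v)) for v in im[r,236:282].mean(1)))
d=np.load("pics/w2.npz");im=d["im"]
for r in (221,224,228,235,250): print(r,' '.join(str(int(v)) for v in im[r,305:365].mean(1)))
E
```

```text
220 188 189 189 190 188 190 189 192 190 197 126 89 94 106 110 109 113 118 124 126 126 126 126 125 129 131 131 128 124 124 125 127 130 129 123 117 115 115 115 81 69 57 119 186 191 190
223 102 103 103 94 105 95 94 94 104 105 107 96 97 97 75 31 21 24 23 25 49 57 30 26 24 23 21 90 100 100 96 97 98 98 97 97 95 98 96 95 98 97 96 106 103 103
225 107 106 107 106 105 106 106 105 106 107 106 107 106 110 83 35 22 24 24 25 43 47 27 23 27 25 22 79 106 107 106 107 111 111 108 109 109 111 110 105 108 105 105 105 107 107
228 108 107 109 110 109 108 108 105 107 107 105 107 106 110 64 31 25 17 19 17 69 70 32 19 19 21 18 38 76 76 78 77 77 78 77 77 78 76 78 105 110 110 109 108 109 109
230 36 36 32 37 34 33 41 41 40 50 103 106 106 111 57 29 23 25 33 16 65 74 31 19 25 21 20 38 75 77 76 76 50 31 34 34 33 32 35 34 34 32 34 35 32 31
221 113 116 116 115 114 115 114 113 118 118 120 121 120 123 118 117 115 114 116 115 115 114 115 114 114 115 117 115 116 114 116 115 116 114 116 116 115 112 117 115 115 114 115 114 114 116 113 116 114 114 115 115 114 113 114 114 114 115 114 117
224 114 116 115 115 115 114 116 116 121 47 14 17 17 21 17 20 105 76 72 75 74 75 74 74 73 75 73 74 72 73 76 75 75 73 75 73 74 97 113 114 113 115 117 115 113 114 116 115 115 115 115 116 115 115 114 114 114 114 114 114
228 113 115 115 116 115 114 114 116 98 39 16 9 13 20 16 23 19 15 64 70 75 75 75 75 77 76 76 72 74 78 76 76 74 76 74 77 76 75 75 73 94 115 116 114 115 113 114 116 114 115 113 114 116 114 114 113 114 113 116 114
235 115 115 114 113 115 115 116 121 60 17 17 17 18 16 18 21 20 17 22 13 23 16 66 66 67 69 71 74 72 75 74 77 74 74 76 74 75 76 75 77 75 74 75 73 74 103 113 115 115 113 114 114 115 115 116 114 115 115 112 115
250 185 186 187 186 185 187 191 156 58 14 17 17 9 14 22 18 9 18 18 26 12 16 16 22 23 21 24 22 15 20 61 72 76 74 77 77 73 76 75 75 77 75 74 76 76 76 73 74 74 74 74 76 76 74 75 76 72 77 74 76
```

Emit:
{"name": "apply_moves", "arguments": {
  "targets": [
    {"travel":[0,-1.5,35],"roll":0,"jaw":0},
    {"travel":[0,0,35],"roll":0,"jaw":0},
    {"travel":[0,0,30],"roll":0,"jaw":0},
    {"travel":[0,0,10],"roll":0,"jaw":0},
    {"travel":[0,0,0],"roll":0,"jaw":0},
    {"travel":[0,0,0],"roll":0,"jaw":0}
  ]
}}

```text
clock: 7.85
tool_pos: [0.4444, -0.2994, 0.0892]
orientation: [-180.0, -0.0, -94.8]
force: [-0.2, -0.2, 0.0]
opening: 0.0005
gripper_force: 0.0
```

Emit:
{"name": "apply_moves", "arguments": {
  "targets": [
    {"travel":[0,0,3],"roll":0,"jaw":0},
    {"travel":[0,0,3],"roll":0,"jaw":0},
    {"travel":[0,0,2],"roll":0,"jaw":0},
    {"travel":[0,0,0],"roll":0,"jaw":0}
  ]
}}

```text
clock: 8.25
tool_pos: [0.4432, -0.2991, 0.0807]
orientation: [-180.0, 0.0, -94.9]
force: [-0.2, -0.8, -0.5]
opening: 0.0002
gripper_force: 0.0
```

Emit:
{"name": "apply_moves", "arguments": {
  "targets": [
    {"travel":[0,0,2],"roll":0,"jaw":0},
    {"travel":[0,0,1],"roll":0,"jaw":0},
    {"travel":[0,0,0],"roll":0,"jaw":0}
  ]
}}

```text
clock: 8.55
tool_pos: [0.444, -0.2993, 0.0784]
orientation: [-179.9, -0.0, -94.9]
force: [0.1, 2.1, 6.3]
opening: 0.0007
gripper_force: 3.4
```

Emit:
{"name": "apply_moves", "arguments": {
  "targets": [
    {"travel":[0,0,1],"roll":0,"jaw":0},
    {"travel":[0,0,0.5],"roll":0,"jaw":0},
    {"travel":[0,0,0],"roll":0,"jaw":0}
  ]
}}

```text
clock: 8.85
tool_pos: [0.4447, -0.2995, 0.078]
orientation: [-179.8, -0.1, -94.8]
force: [-1.4, 3.5, 16.6]
opening: 0.0004
gripper_force: 7.8
```

Emit:
{"name": "apply_moves", "arguments": {
  "targets": [
    {"travel":[0,-2,-0.3],"roll":0,"jaw":0},
    {"travel":[0,-2,-0.4],"roll":0,"jaw":0},
    {"travel":[0,-2,-0.3],"roll":0,"jaw":0},
    {"travel":[0,-2,-0.3],"roll":0,"jaw":0}
  ]
}}

```text
clock: 9.25
tool_pos: [0.4523, -0.3003, 0.0796]
orientation: [-179.9, -0.1, -94.8]
force: [-3.1, 4.1, 19.4]
opening: 0.0006
gripper_force: 9.5
```

Emit:
{"name": "apply_moves", "arguments": {
  "targets": [
    {"travel":[0,-2,-0.25],"roll":0,"jaw":0},
    {"travel":[0,-2,-0.25],"roll":0,"jaw":0},
    {"travel":[0,-2,-0.2],"roll":0,"jaw":0},
    {"travel":[0,-2,-0.15],"roll":0,"jaw":0},
    {"travel":[0,-2,-0.1],"roll":0,"jaw":0},
    {"travel":[0,-2,-0.1],"roll":0,"jaw":0}
  ]
}}

```text
clock: 9.85
tool_pos: [0.4648, -0.3013, 0.0798]
orientation: [-179.8, -0.1, -94.8]
force: [0.3, -0.1, 5.7]
opening: 0.0003
gripper_force: 3.3
```

Emit:
{"name": "apply_moves", "arguments": {
  "targets": [
    {"travel":[0,-1,1],"roll":0,"jaw":0},
    {"travel":[0,-2,0.5],"roll":0,"jaw":0},
    {"travel":[0,-2,0.3],"roll":0,"jaw":0},
    {"travel":[0,0,0],"roll":0,"jaw":0}
  ]
}}

```text
clock: 10.25
tool_pos: [0.4711, -0.3019, 0.0785]
orientation: [-179.7, -0.1, -94.8]
force: [3.0, 1.1, 9.7]
opening: 0.0005
gripper_force: 5.0
```

```bash
python3 look.py w4; python3 - <<'E'
from h import *
d=np.load("pics/w4.npz");im=d["im"];K,E=cam("wrist",d)
for r in (130,150,170,190,205): print(r,' '.join(str(int(v)) for v in im[r,170:360:2].mean(1)))
# expected projections of the axis silhouettes for d=0
for cx in (-104,-92):
  for y in (-118,-90,-70):
    P=np.c_[b2w([(cx-26,y),(cx,y),(cx+26,y)]),[.031,.057,.031]];print(cx,y,w2p(K,E,P).round(0).tolist())
P=np.c_[b2w([(-120,-115),(-120,-70),(-90,-100)]),[.068,.068,.008]];print(w2p(K,E,P).round(0).tolist())
E
```

```text
10.25 [ 0.4711 -0.3019  0.0785] [-179.6916   -0.0857  -94.8106] [3.0125 1.0679 9.7395]
130 183 181 181 182 180 182 182 182 182 182 181 183 183 183 183 181 183 182 182 183 182 182 182 182 182 184 181 183 183 182 183 183 184 183 182 184 182 185 184 183 184 183 183 181 184 182 182 182 184 183 183 183 183 182 184 184 183 183 183 183 184 183 181 182 182 184 183 183 182 183 182 181 182 181 184 181 183 182 181 181 181 181 183 181 182 182 182 183 181 184 181 181 181 182 182
150 170 169 170 171 168 167 170 167 170 169 168 169 170 170 169 169 170 170 169 170 169 168 170 170 170 168 170 171 170 170 168 169 171 170 168 171 170 171 187 188 188 188 190 193 192 192 189 190 192 190 191 192 192 190 189 190 188 190 191 190 189 190 192 190 190 189 191 189 189 190 190 189 191 189 189 191 192 190 190 190 191 192 189 189 187 188 188 187 190 188 188 188 190 184 180
170 112 108 112 111 112 113 113 112 110 111 111 112 113 112 113 113 112 111 110 111 111 110 111 114 113 111 111 112 112 111 111 112 112 112 112 110 113 112 111 111 114 111 115 66 77 85 88 95 94 108 107 110 112 118 121 121 124 126 126 129 129 131
[... 559 characters left out ...]
1 180 183 181 181 182 181 180 181 180 180 180 181 182 180 182 182 182 183 181 182 180 182 180 182 181 121 113 68 80 89 92 99 102 111 110 111 117 123 120 123 127 127 132 133 131 132 130 133 132 133 131 133 131 134 133 132 127 125 124 122 117 108 103 92 110 113 112 64 66 66 65 68 67 64 115 181 182 181 181
-104 -118 [[353.0, 136.0], [322.0, 141.0], [275.0, 135.0]]
-104 -90 [[349.0, 176.0], [319.0, 187.0], [274.0, 176.0]]
-104 -70 [[346.0, 203.0], [317.0, 218.0], [273.0, 203.0]]
-92 -118 [[335.0, 136.0], [302.0, 141.0], [257.0, 135.0]]
-92 -90 [[331.0, 176.0], [299.0, 187.0], [257.0, 176.0]]
-92 -70 [[329.0, 203.0], [298.0, 218.0], [257.0, 203.0]]
[[356.0, 149.0], [348.0, 225.0], [288.0, 156.0]]
```

Row profiles put the shaker's silhouette at columns 256–331. That matches an axis at x ≈ -92, so it is sitting on the rib and clear of the wall. I'll keep dragging.

Emit:
{"name": "apply_moves", "arguments": {
  "targets": [
    {"travel":[0,-2,0.2],"roll":0,"jaw":0},
    {"travel":[0,-2,0.2],"roll":0,"jaw":0},
    {"travel":[0,-2,0.2],"roll":0,"jaw":0},
    {"travel":[0,-2,0.2],"roll":0,"jaw":0},
    {"travel":[0,0,0],"roll":0,"jaw":0}
  ]
}}

```text
clock: 10.8
tool_pos: [0.4778, -0.3024, 0.0768]
orientation: [-179.8, -0.1, -94.8]
force: [1.7, -0.2, 6.7]
opening: 0.0001
gripper_force: 3.4
```

```bash
cat > prof.py <<'E'
from h import *
o=ctrl.get_obs();im=cv2.cvtColor(ctrl.snapshot("wrist"),cv2.COLOR_RGB2BGR);K,E=cam("wrist",o)
print(o["clock"],o["tool_pos"],o["force"],w2b(o["tool_pos"]))
for r in (170,190,205): print(r,' '.join(str(int(v)) for v in im[r,170:360:2].mean(1)))
for cx in (-92,-76):
    P=np.c_[b2w([(cx-26,-90),(cx,-90),(cx+26,-90)]),[.031,.057,.031]];print(cx,w2p(K,E,P).round(0).tolist())
E
python3 prof.py
```

```text
10.8 [ 0.4778 -0.3024  0.0768] [ 1.736  -0.2435  6.7408] [[-60.2636 -58.1444]]
170 113 111 111 112 111 111 111 112 112 112 112 112 113 111 111 113 112 111 111 112 113 113 111 110 112 112 111 112 112 111 112 112 111 111 110 113 111 112 112 114 113 113 113 111 115 59 72 81 87 95 100 99 103 110 116 115 117 121 122 125 127 127 126 127 128 130 131 128 130 133 135 134 132 132 130 131 128 125 125 117 114 111 110 97 102 111 112 111 114 65 67 64 67 67 68
190 181 181 180 181 181 181 180 181 182 180 180 180 182 180 181 181 182 181 181 181 180 180 180 180 180 180 179 180 181 180 182 182 181 181 182 182 183 181 182 183 182 181 187 109 114 59 75 82 91 96 100 103 107 110 114 117 118 123 125 128 128 128 128 127 130 130 130 133 134 135 135 134 134 132 128 129 128 125 122 117 111 109 99 95 112 110 111 116 68 66 66 67 68 67 65
205 182 180 180 183 180 181 180 180 180 181 181 181 181 181 181 180 180 182 181 181 183 181 181 182 181 180 180 180 178 181 182 179 180 183 181 181 182 180 181 179 181 182 183 121 114 61 77 84 88 99 102 101 107 112 113 116 121 123 125 129 129 128 126 129 130 132 133 132 136 134 136 133 132 133 131 127 129 123 117 112 110 103 85 112 110 111 112 69 65 64 68 65 66 67 67
-92 [[342.0, 177.0], [311.0, 188.0], [266.0, 177.0]]
-76 [[318.0, 177.0], [284.0, 188.0], [243.0, 177.0]]
```

Emit:
{"name": "apply_moves", "arguments": {
  "targets": [
    {"travel":[0,-2,0.2],"roll":0,"jaw":0},
    {"travel":[0,-2,0.3],"roll":0,"jaw":0},
    {"travel":[0,-3,0.5],"roll":0,"jaw":0},
    {"travel":[0,-3,0.5],"roll":0,"jaw":0},
    {"travel":[0,-3,0],"roll":0,"jaw":0},
    {"travel":[0,0,0],"roll":0,"jaw":0},
    {"travel":[0,0,0],"roll":0,"jaw":0}
  ]
}}

```text
clock: 11.55
tool_pos: [0.489, -0.3029, 0.074]
orientation: [180.0, 0.0, -94.9]
force: [1.4, 0.4, 0.5]
opening: 0.0002
gripper_force: 0.4
```

```bash
python3 prof.py
```

```text
11.55 [ 0.489  -0.3029  0.074 ] [1.387  0.4165 0.4829] [[-49.0509 -57.7018]]
170 111 111 112 110 111 111 109 112 111 111 111 113 112 111 110 112 111 111 112 110 110 112 112 112 111 110 110 112 110 111 112 112 112 111 111 112 111 112 113 113 112 112 113 111 114 60 70 80 87 92 101 104 104 105 111 112 115 118 121 125 129 128 128 130 131 131 132 135 133 134 131 129 128 126 128 129 130 128 124 120 118 116 104 98 110 112 110 110 111 112 110 112 110 109 113
190 180 180 180 181 179 180 180 181 181 181 179 180 179 179 182 181 181 180 181 179 179 180 180 179 181 181 180 181 182 181 182 181 181 180 179 180 182 181 181 181 181 182 182 121 113 64 71 84 90 94 101 104 106 109 113 117 119 122 124 126 128 129 132 133 132 134 134 132 137 133 129 127 128 127 127 128 128 121 120 118 116 104 98 176 183 185 108 111 111 109 113 110 111 111 110
205 181 181 180 180 179 181 180 179 181 180 179 180 179 180 180 180 182 179 181 181 180 181 180 181 181 181 180 182 181 180 180 181 180 180 180 179 182 181 180 179 182 178 180 185 110 67 73 83 94 95 102 106 108 111 115 116 121 122 125 126 129 130 133 132 132 135 134 135 135 131 128 129 128 128 127 128 124 121 118 117 108 100 104 182 122 108 110 111 111 110 111 112 109 112 83
-92 [[359.0, 177.0], [331.0, 188.0], [283.0, 177.0]]
-76 [[335.0, 177.0], [304.0, 188.0], [259.0, 177.0]]
```

The shaker is over the rib, with its axis at about -76. I'll roll it about 26 mm further so both fingers fit around it.

Emit:
{"name": "apply_moves", "arguments": {
  "targets": [
    {"travel":[0,0,-20],"roll":0,"jaw":0},
    {"travel":[0,18,0],"roll":0,"jaw":0},
    {"travel":[0,18,0],"roll":0,"jaw":0},
    {"travel":[0,0,7],"roll":0,"jaw":0},
    {"travel":[0,0,6],"roll":0,"jaw":0},
    {"travel":[0,0,0],"roll":0,"jaw":0},
    {"travel":[0,0,2],"roll":0,"jaw":0},
    {"travel":[0,0,1],"roll":0,"jaw":0},
    {"travel":[0,0,0],"roll":0,"jaw":0}
  ]
}}

```text
clock: 12.5
tool_pos: [0.4542, -0.3001, 0.0787]
orientation: [-179.9, -0.0, -94.9]
force: [-0.1, 1.0, 3.1]
opening: 0.0002
gripper_force: 1.7
```

Emit:
{"name": "apply_moves", "arguments": {
  "targets": [
    {"travel":[0,0,0.5],"roll":0,"jaw":0},
    {"travel":[0,-3,0],"roll":0,"jaw":0},
    {"travel":[0,-6,0],"roll":0,"jaw":0},
    {"travel":[0,-8,0],"roll":0,"jaw":0},
    {"travel":[0,-8,0],"roll":0,"jaw":0},
    {"travel":[0,-8,0],"roll":0,"jaw":0},
    {"travel":[0,-8,0],"roll":0,"jaw":0},
    {"travel":[0,-6,0],"roll":0,"jaw":0},
    {"travel":[0,-3,0],"roll":0,"jaw":0},
    {"travel":[0,0,0],"roll":0,"jaw":0}
  ]
}}

```text
clock: 13.5
tool_pos: [0.5045, -0.3045, 0.0784]
orientation: [-179.9, -0.0, -94.8]
force: [-0.2, 0.7, 7.4]
opening: 0.0002
gripper_force: 3.5
```

```bash
sed -i 's/(-92,-76)/(-76,-50)/' prof.py; python3 prof.py
```

```text
13.5 [ 0.5045 -0.3045  0.0784] [-0.1771  0.7108  7.4395] [[-33.5125 -57.9605]]
170 110 112 109 111 98 111 111 111 111 112 113 112 111 111 112 111 113 112 114 113 112 113 114 113 113 113 113 112 110 113 113 112 113 112 113 112 115 70 81 91 92 98 102 106 113 117 115 116 122 122 129 127 127 126 129 134 135 131 133 134 131 128 130 130 129 126 129 127 123 118 116 113 107 99 84 113 114 111 115 98 112 105 114 113 112 110 111 111 113 113 110 113 112 114 113
190 180 180 182 172 184 127 179 181 182 180 182 183 184 182 180 181 181 180 182 182 180 183 182 183 182 184 182 182 182 183 184 182 181 181 182 185 123 70 81 92 95 99 104 107 115 118 117 121 122 124 129 128 127 126 130 135 133 132 135 133 130 131 129 126 128 124 128 124 121 118 112 109 98 89 182 182 182 185 116 184 174 181 181 181 181 182 182 181 180 182 181 181 180 183 184
205 181 181 181 183 177 185 88 182 181 181 182 180 182 180 181 181 181 181 181 181 181 182 182 181 183 181 180 181 182 180 181 183 181 182 182 183 188 68 82 90 96 99 102 110 114 118 118 122 123 125 129 126 126 126 133 136 129 131 136 132 127 129 130 127 125 129 126 124 118 117 114 103 91 144 182 182 183 99 182 183 181 181 182 181 180 182 181 181 181 180 180 182 186 108 111
-76 [[356.0, 176.0], [328.0, 187.0], [282.0, 176.0]]
-50 [[319.0, 176.0], [285.0, 187.0], [244.0, 176.0]]
```

Emit:
{"name": "apply_moves", "arguments": {
  "targets": [
    {"travel":[0,0,-20],"roll":0,"jaw":0},
    {"travel":[0,0,-35],"roll":0,"jaw":80},
    {"travel":[0,0,-35],"roll":0,"jaw":80},
    {"travel":[-10,8.5,0],"roll":0,"jaw":80},
    {"travel":[-9.5,8.5,0],"roll":0,"jaw":80},
    {"travel":[0,0,0],"roll":0,"jaw":80},
    {"travel":[0,0,0],"roll":0,"jaw":80}
  ]
}}

```text
clock: 14.25
tool_pos: [0.4871, -0.2828, 0.1669]
orientation: [179.9, 0.0, -94.8]
force: [0.0, -0.8, -0.5]
opening: 0.0432
gripper_force: 0.0
```

```bash
python3 look.py w5;python3 -c "
from h import *
d=np.load('pics/w5.npz');K,E=cam('wrist',d);print(w2b(d['tool_pos']))
for y in (-120,-26.6,-0.6):print(w2p(K,E,np.c_[b2w([(-50.5-26,y),(-50.5,y),(-50.5+26,y)]),[.031,.057 if y<-20 else .031,.031]])*800/512)"
```

```text
14.25 [ 0.4871 -0.2828  0.1669] [179.901    0.0174 -94.8471] [ 0.0367 -0.8238 -0.5023]
[[-52.717  -37.8652]]
[[440.9769 157.945 ]
 [398.0624 157.6439]
 [355.5774 157.9785]]
[[437.1451 303.3516]
 [398.4343 316.8314]
 [360.048  303.4151]]
[[436.2074 338.9314]
 [398.6788 338.9662]
 [361.1418 339.0011]]
```

View pics/w5.png

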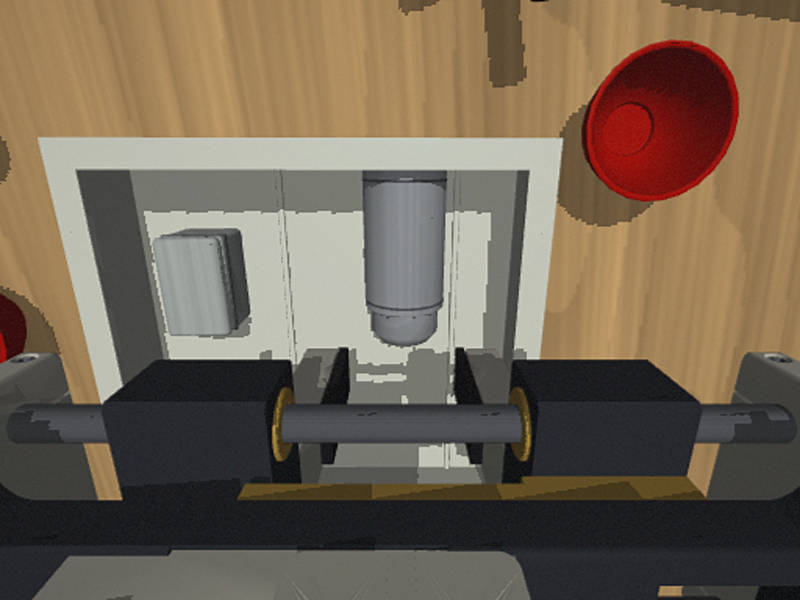

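The shaker lies free at columns 364–445 (axis ≈ -54), with its body end near row 310 and cap tip at row 346. Its foot is tucked just under the -y lip (row 170). I'll grip it near the cap end.

Emit:
{"name": "apply_moves", "arguments": {
  "targets": [
    {"travel":[2,1.3,0],"roll":0,"jaw":76},
    {"travel":[0,0,0],"roll":0,"jaw":76},
    {"travel":[0,0,30],"roll":0,"jaw":76},
    {"travel":[0,0,35],"roll":0,"jaw":76},
    {"travel":[0,0,30],"roll":0,"jaw":76},
    {"travel":[0,0,25],"roll":0,"jaw":76},
    {"travel":[0,0,12],"roll":0,"jaw":76},
    {"travel":[0,0,0],"roll":0,"jaw":76},
    {"travel":[0,0,0],"roll":0,"jaw":76}
  ]
}}

```text
clock: 15.2
tool_pos: [0.4869, -0.2855, 0.0365]
orientation: [-180.0, -0.0, -94.9]
force: [0.7, -0.8, 0.1]
opening: 0.0759
gripper_force: 0.0
```

Emit:
{"name": "apply_moves", "arguments": {
  "targets": [
    {"travel":[0,0,2],"roll":0,"jaw":76},
    {"travel":[0,0,0],"roll":0,"jaw":45},
    {"travel":[0,0,0],"roll":0,"jaw":45},
    {"travel":[0,0,0],"roll":0,"jaw":45},
    {"travel":[0,0,0],"roll":0,"jaw":45}
  ]
}}

```text
clock: 15.7
tool_pos: [0.4862, -0.2852, 0.0341]
orientation: [-180.0, -0.0, -94.9]
force: [-0.5, 1.5, 2.6]
opening: 0.0511
gripper_force: 30.0
```

Emit:
{"name": "apply_moves", "arguments": {
  "targets": [
    {"travel":[1,0,-2],"roll":0,"jaw":45},
    {"travel":[1,0,-2],"roll":0,"jaw":45},
    {"travel":[0,0,-2],"roll":0,"jaw":45},
    {"travel":[0,0,-2],"roll":0,"jaw":45},
    {"travel":[0,0,-1],"roll":0,"jaw":45}
  ]
}}

```text
clock: 16.2
tool_pos: [0.4859, -0.287, 0.0427]
orientation: [180.0, 0.0, -94.9]
force: [0.2, 1.5, -5.4]
opening: 0.0514
gripper_force: 30.0
```

Emit:
{"name": "apply_moves", "arguments": {
  "targets": [
    {"travel":[0.3,0,-2],"roll":0,"jaw":45},
    {"travel":[0.3,0,-2],"roll":0,"jaw":45},
    {"travel":[0.3,0,-2],"roll":0,"jaw":45},
    {"travel":[0,0,0],"roll":0,"jaw":45}
  ]
}}

```text
clock: 16.6
tool_pos: [0.4856, -0.2871, 0.0485]
orientation: [179.9, 0.1, -94.9]
force: [0.7, 6.8, -6.6]
opening: 0.0517
gripper_force: 30.0
```

Emit:
{"name": "apply_moves", "arguments": {
  "targets": [
    {"travel":[-1.5,0,-2],"roll":0,"jaw":45},
    {"travel":[-1.5,0,-3],"roll":0,"jaw":45},
    {"travel":[-0.5,0,-3],"roll":0,"jaw":45},
    {"travel":[0,0,-3],"roll":0,"jaw":45},
    {"travel":[0,0,-3],"roll":0,"jaw":45},
    {"travel":[0,0,-3],"roll":0,"jaw":45}
  ]
}}

```text
clock: 17.2
tool_pos: [0.4864, -0.2846, 0.0661]
orientation: [-180.0, 0.0, -94.9]
force: [0.0, 1.3, -5.3]
opening: 0.0512
gripper_force: 30.0
```

```bash
python3 look.py w6;python3 -c "
from h import *
d=np.load('pics/w6.npz');print(w2b(d['tool_pos']))"
```

```text
17.2 [ 0.4864 -0.2846  0.0661] [-179.9881    0.0069  -94.887 ] [ 0.0135  1.2563 -5.2939]
[[-53.2498 -39.6259]]
```

View pics/w6.png

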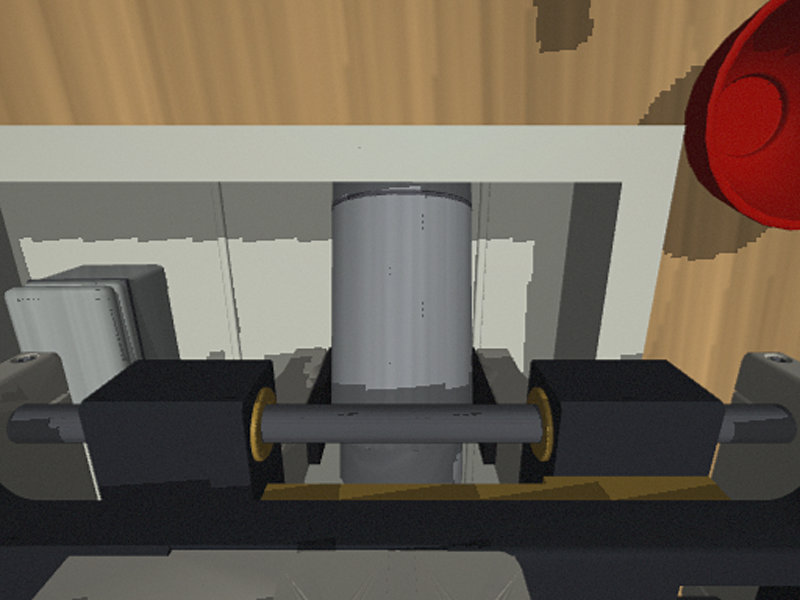

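The foot is hooked under the lip (rows 182–200) and the shaker is pivoting cap-up in the pads. I'll continue along the arc.

Emit:
{"name": "apply_moves", "arguments": {
  "targets": [
    {"travel":[0,0,-4],"roll":0,"jaw":45},
    {"travel":[0,0,-4],"roll":0,"jaw":45},
    {"travel":[0,0,-4],"roll":0,"jaw":45},
    {"travel":[0,0,-4],"roll":0,"jaw":45},
    {"travel":[0.5,0,-3],"roll":0,"jaw":45},
    {"travel":[1,0,-3],"roll":0,"jaw":45}
  ]
}}

```text
clock: 17.85
tool_pos: [0.4862, -0.286, 0.0881]
orientation: [-180.0, 0.0, -94.9]
force: [-0.0, 1.0, -4.9]
opening: 0.0518
gripper_force: 30.0
```

Emit:
{"name": "apply_moves", "arguments": {
  "targets": [
    {"travel":[1.2,0,-4],"roll":0,"jaw":45},
    {"travel":[1.2,0,-4],"roll":0,"jaw":45},
    {"travel":[1.2,0,-3],"roll":0,"jaw":45},
    {"travel":[1.2,0,-3],"roll":0,"jaw":45},
    {"travel":[1.2,0,-2],"roll":0,"jaw":45}
  ]
}}

```text
clock: 18.35
tool_pos: [0.4856, -0.2921, 0.104]
orientation: [180.0, 0.0, -94.9]
force: [1.2, 2.4, -6.4]
opening: 0.0513
gripper_force: 30.0
```

Emit:
{"name": "apply_moves", "arguments": {
  "targets": [
    {"travel":[4,0,0],"roll":0,"jaw":45},
    {"travel":[4,0,0],"roll":0,"jaw":45},
    {"travel":[4,0,0],"roll":0,"jaw":45},
    {"travel":[4,0,0],"roll":0,"jaw":45},
    {"travel":[0,0,0],"roll":0,"jaw":45}
  ]
}}

```text
clock: 18.85
tool_pos: [0.4845, -0.3076, 0.1038]
orientation: [-180.0, 0.1, -94.9]
force: [0.3, 6.0, -3.5]
opening: 0.0513
gripper_force: 30.0
```

Emit:
{"name": "apply_moves", "arguments": {
  "targets": [
    {"travel":[4,0,0],"roll":0,"jaw":45},
    {"travel":[4,0,0],"roll":0,"jaw":45},
    {"travel":[4,0,0],"roll":0,"jaw":45},
    {"travel":[4,0,0],"roll":0,"jaw":45},
    {"travel":[0,0,0],"roll":0,"jaw":45}
  ]
}}

```text
clock: 19.35
tool_pos: [0.4836, -0.324, 0.1042]
orientation: [-179.9, 0.0, -94.9]
force: [1.6, 4.2, -4.1]
opening: 0.0514
gripper_force: 30.0
```

```bash
python3 look.py w7;python3 -c "
from h import *
d=np.load('pics/w7.npz');print(w2b(d['tool_pos']))"
```

```text
19.35 [ 0.4836 -0.324   0.1042] [-179.9302    0.0141  -94.8683] [ 1.5509  4.1534 -4.1452]
[[-52.6458 -79.1234]]
```

Emit:
{"name": "apply_moves", "arguments": {
  "targets": [
    {"travel":[4,0,0],"roll":0,"jaw":45},
    {"travel":[3,0,0],"roll":0,"jaw":45},
    {"travel":[2,0,0],"roll":0,"jaw":45},
    {"travel":[0,0,0],"roll":0,"jaw":45}
  ]
}}

```text
clock: 19.8
tool_pos: [0.4823, -0.3321, 0.1035]
orientation: [180.0, 0.1, -94.9]
force: [1.8, 8.5, -4.5]
opening: 0.0514
gripper_force: 30.0
```

Emit:
{"name": "apply_moves", "arguments": {
  "targets": [
    {"travel":[-5,0,-3],"roll":0,"jaw":45},
    {"travel":[-10,0,-10],"roll":0,"jaw":45},
    {"travel":[0,0,-20],"roll":0,"jaw":45},
    {"travel":[0,0,-25],"roll":0,"jaw":45},
    {"travel":[0,0,-25],"roll":0,"jaw":45},
    {"travel":[-5,0,-10],"roll":0,"jaw":45},
    {"travel":[-12,-1,0],"roll":0,"jaw":45},
    {"travel":[-20,-2,0],"roll":0,"jaw":45},
    {"travel":[-28,-2,0],"roll":0,"jaw":45},
    {"travel":[-30,-2,0],"roll":0,"jaw":45}
  ]
}}

```text
clock: 20.8
tool_pos: [0.4977, -0.2223, 0.1953]
orientation: [179.9, 0.0, -94.9]
force: [1.0, -0.1, -3.3]
opening: 0.0511
gripper_force: 30.0
```

Emit:
{"name": "apply_moves", "arguments": {
  "targets": [
    {"travel":[-30,-2,0],"roll":0,"jaw":45},
    {"travel":[-30,-2,0],"roll":0,"jaw":45},
    {"travel":[-30,-2,0],"roll":0,"jaw":45},
    {"travel":[-30,-2,0],"roll":0,"jaw":45},
    {"travel":[-30,-2,0],"roll":0,"jaw":45},
    {"travel":[-30,-2,0],"roll":0,"jaw":45},
    {"travel":[-30,-2,0],"roll":0,"jaw":45},
    {"travel":[-30,-2,0],"roll":0,"jaw":45},
    {"travel":[-30,-2,0],"roll":0,"jaw":45},
    {"travel":[-30,-2,0],"roll":0,"jaw":45}
  ]
}}

```text
clock: 21.8
tool_pos: [0.5428, 0.075, 0.1954]
orientation: [179.9, -0.0, -94.9]
force: [1.5, -0.8, -3.4]
opening: 0.0514
gripper_force: 30.0
```

Emit:
{"name": "apply_moves", "arguments": {
  "targets": [
    {"travel":[-30,-2,0],"roll":0,"jaw":45},
    {"travel":[-30,-2,0],"roll":0,"jaw":45},
    {"travel":[-30,-2,0],"roll":0,"jaw":45},
    {"travel":[-30,-2,0],"roll":0,"jaw":45},
    {"travel":[-20,-2,0],"roll":0,"jaw":45},
    {"travel":[-10,-1,0],"roll":0,"jaw":45},
    {"travel":[0,0,0],"roll":0,"jaw":45},
    {"travel":[0,0,0],"roll":0,"jaw":45}
  ]
}}

```text
clock: 22.6
tool_pos: [0.5672, 0.2213, 0.1962]
orientation: [179.9, -0.1, -94.9]
force: [0.4, 0.3, -3.0]
opening: 0.0515
gripper_force: 30.0
```

```bash
python3 - <<'E'
from h import *
o=ctrl.get_obs();print(o["clock"],o["tool_pos"],o["orientation"],o["joint_pos"],o["force"],o["opening"])
d=np.array([.567,.240,o["tool_pos"][2]])-o["tool_pos"];print(totool(o,d))
for n in ("scene",):
    im=cv2.cvtColor(ctrl.snapshot(n),cv2.COLOR_RGB2BGR);K,E=cam(n)
    p=w2p(K,E,o["tool_pos"])[0];print(p)
    x,y=int(np.clip(p[0]-100,0,312)),int(np.clip(p[1]-80,0,384-150))
    cv2.imwrite("pics/s2.png",cv2.resize(im[y:y+150,x:x+200],None,fx=4,fy=4,interpolation=cv2.INTER_CUBIC))
E
```

```text
22.6 [0.5672 0.2213 0.1962] [179.9395  -0.0503 -94.887 ] [ 39.6733  16.6018 -12.1562  -0.0075 -61.3205 -44.5567] [ 0.3775  0.3266 -3.0239] 0.05148635973977646
[-18.6371   1.7525  -0.0145]
[360.2611 219.0626]
```

View pics/s2.png

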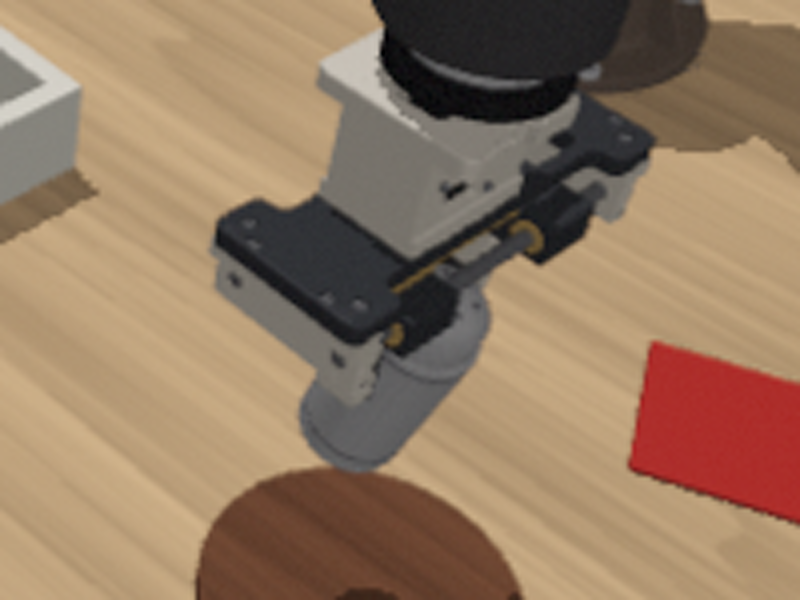

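The picture shows the shaker held about 29° off vertical, with its foot toward -y. I'll touch the foot's lower edge on the board and swing the gripper over it along the arc.

Emit:
{"name": "apply_moves", "arguments": {
  "targets": [
    {"travel":[-15,0,10],"roll":0,"jaw":45},
    {"travel":[-25,0,20],"roll":0,"jaw":45},
    {"travel":[-22,0,20],"roll":0,"jaw":45},
    {"travel":[0,0,20],"roll":0,"jaw":45},
    {"travel":[0,0,14],"roll":0,"jaw":45},
    {"travel":[0,0,4],"roll":0,"jaw":45},
    {"travel":[0,0,0],"roll":0,"jaw":45},
    {"travel":[0,0,0],"roll":0,"jaw":45}
  ]
}}

```text
clock: 23.45
tool_pos: [0.5737, 0.2834, 0.1098]
orientation: [-179.9, 0.0, -94.9]
force: [1.5, -0.2, -3.2]
opening: 0.0514
gripper_force: 30.0
```

Emit:
{"name": "apply_moves", "arguments": {
  "targets": [
    {"travel":[0,0,2],"roll":0,"jaw":45},
    {"travel":[0,0,2],"roll":0,"jaw":45},
    {"travel":[0,0,0],"roll":0,"jaw":45}
  ]
}}

```text
clock: 23.75
tool_pos: [0.573, 0.2835, 0.105]
orientation: [-180.0, 0.0, -94.9]
force: [-0.2, 0.9, -2.9]
opening: 0.0513
gripper_force: 30.0
```

Emit:
{"name": "apply_moves", "arguments": {
  "targets": [
    {"travel":[0,0,2],"roll":0,"jaw":45},
    {"travel":[0,0,2],"roll":0,"jaw":45},
    {"travel":[0,0,0],"roll":0,"jaw":45}
  ]
}}

```text
clock: 24.05
tool_pos: [0.5728, 0.2834, 0.1004]
orientation: [180.0, -0.0, -94.9]
force: [0.1, 0.1, -3.0]
opening: 0.0512
gripper_force: 30.0
```

Emit:
{"name": "apply_moves", "arguments": {
  "targets": [
    {"travel":[0,0,1.5],"roll":0,"jaw":45},
    {"travel":[0,0,1.5],"roll":0,"jaw":45},
    {"travel":[0,0,0],"roll":0,"jaw":45}
  ]
}}

```text
clock: 24.35
tool_pos: [0.5732, 0.2838, 0.0992]
orientation: [-179.9, 0.0, -94.9]
force: [-4.3, -0.5, 6.7]
opening: 0.0513
gripper_force: 30.0
```

Emit:
{"name": "apply_moves", "arguments": {
  "targets": [
    {"travel":[2,0,0.3],"roll":0,"jaw":45},
    {"travel":[3,0,0],"roll":0,"jaw":45},
    {"travel":[3,0,0],"roll":0,"jaw":45}
  ]
}}

```text
clock: 24.65
tool_pos: [0.5736, 0.2771, 0.099]
orientation: [-179.8, 0.2, -94.8]
force: [0.3, 3.3, 3.4]
opening: 0.0516
gripper_force: 30.0
```

Emit:
{"name": "apply_moves", "arguments": {
  "targets": [
    {"travel":[0,0,1.2],"roll":0,"jaw":45},
    {"travel":[2,0,0.3],"roll":0,"jaw":45},
    {"travel":[3,0,0],"roll":0,"jaw":45},
    {"travel":[3,0,0],"roll":0,"jaw":45}
  ]
}}

```text
clock: 25.05
tool_pos: [0.573, 0.2686, 0.0974]
orientation: [-179.8, 0.1, -94.8]
force: [0.6, 2.5, 2.4]
opening: 0.0516
gripper_force: 30.0
```

```bash
cat > tilt.py <<'E'
from h import *
def fit(im,K,E,G,off=(0,0),yaw=BY,pr=True):
    # G grasp point; axis leans in box-y/z plane; t = tilt of foot toward -y (deg)
    sat=cv2.cvtColor(im,cv2.COLOR_BGR2HSV)[...,1].astype(int);m=(sat<60).astype(np.uint8)
    by=np.r_[RB[:,1],0];bx=np.r_[RB[:,0],0];res=[]
    a=np.linspace(0,2*np.pi,40)
    for t in range(-20,75,2):
        c,s=np.cos(np.radians(t)),np.sin(np.radians(t));ax=-c*np.array([0,0,1])-s*by;n=np.cross(ax,bx)
        for sg in (76,79,82,85,88):
            def poly(l0,l1,r):
                P=np.vstack([G+ax*l/1e3+r/1e3*(np.outer(np.cos(a),bx)+np.outer(np.sin(a),n)) for l in (l0,l1)])
                q=cv2.convexHull((w2p(K,E,P)-off).astype(np.float32))
                k=np.zeros(m.shape,np.uint8);cv2.fillPoly(k,[np.round(q*16).astype(np.int32)],1,shift=4);return k
            i=poly(25,sg,26);o=poly(25,sg+7,33)&~i&1
            res.append((m[i>0].mean()-m[o>0].mean(),t,sg))
    return sorted(res)[::-1][:4]
if __name__=="__main__":
    K,E=cam("scene")
    import os
    im=cv2.resize(cv2.imread("pics/s2.png"),(200,150),interpolation=cv2.INTER_AREA)
    print(fit(im,K,E,np.array([.5672,.2213,.1932]),(260,139)))
    o=ctrl.get_obs();im=cv2.cvtColor(ctrl.snapshot("scene"),cv2.COLOR_RGB2BGR)
    print(o["tool_pos"],o["force"]);print(fit(im,K,E,o["tool_pos"]-[0,0,.003]))
E
python3 tilt.py
```

```text
[(np.float64(0.5678833379111098), 8, 82), (np.float64(0.5656665173906553), 8, 76), (np.float64(0.5584871951984762), 8, 79), (np.float64(0.5480815806246015), 6, 79)]
[0.573  0.2686 0.0974] [0.6314 2.5024 2.4187]
[(np.float64(0.5435808233391315), -2, 79), (np.float64(0.5405382724929569), 0, 82), (np.float64(0.525296397628819), 0, 85), (np.float64(0.5237643634265153), 0, 79)]
```

The silhouette fit shows the tilt was really about 8° and is now about 0°. The contact heights agree: 84.8 mm to the foot before, 82.4 mm now. So the shaker is upright with its foot on the board. I'll press it lightly flat, then let go.

Emit:
{"name": "apply_moves", "arguments": {
  "targets": [
    {"travel":[0,0,0.8],"roll":0,"jaw":45},
    {"travel":[0,0,0.4],"roll":0,"jaw":45},
    {"travel":[0,0,0],"roll":0,"jaw":45}
  ]
}}

```text
clock: 25.4
tool_pos: [0.573, 0.2682, 0.0971]
orientation: [-179.8, 0.1, -94.8]
force: [-2.2, 1.2, 14.9]
opening: 0.0516
gripper_force: 30.0
```

```bash
python3 tilt.py | tail -2
```

```text
[0.573  0.2682 0.0971] [-2.1949  1.1733 14.9245]
[(np.float64(0.555362454667699), 0, 82), (np.float64(0.5458260633882743), 0, 79), (np.float64(0.5396214593086489), -2, 82), (np.float64(0.5351321463185934), -2, 79)]
```

Emit:
{"name": "apply_moves", "arguments": {
  "targets": [
    {"travel":[0,0,-1],"roll":0,"jaw":45},
    {"travel":[0,0,0],"roll":0,"jaw":45},
    {"travel":[0,0,0],"roll":0,"jaw":58},
    {"travel":[0,0,0],"roll":0,"jaw":80},
    {"travel":[0,0,0],"roll":0,"jaw":80},
    {"travel":[0,0,0],"roll":0,"jaw":80},
    {"travel":[0,0,0],"roll":0,"jaw":80}
  ]
}}

```text
clock: 26.15
tool_pos: [0.5715, 0.2674, 0.0954]
orientation: [180.0, -0.0, -94.9]
force: [0.1, 0.2, 0.8]
opening: 0.0791
gripper_force: 0.0
```

Emit:
{"name": "apply_moves", "arguments": {
  "targets": [
    {"travel":[0,0,-10],"roll":0,"jaw":80},
    {"travel":[0,0,-25],"roll":0,"jaw":80},
    {"travel":[0,0,-35],"roll":0,"jaw":80},
    {"travel":[0,0,-40],"roll":0,"jaw":80},
    {"travel":[0,0,-40],"roll":0,"jaw":80},
    {"travel":[0,0,-20],"roll":0,"jaw":80},
    {"travel":[0,0,0],"roll":0,"jaw":80},
    {"travel":[0,0,0],"roll":0,"jaw":80}
  ]
}}

```text
clock: 26.95
tool_pos: [0.5715, 0.2677, 0.2666]
orientation: [-180.0, 0.1, -94.9]
force: [-0.2, 0.4, -0.8]
opening: 0.08
gripper_force: 0.0
```

```bash
python3 - <<'E'
from tilt import *
K,E=cam("scene");o=ctrl.get_obs();print(o["clock"],o["tool_pos"],o["force"],o["opening"])
im=cv2.cvtColor(ctrl.snapshot("scene"),cv2.COLOR_RGB2BGR)
print(fit(im,K,E,np.array([.573,.2685,.0945])))
# bystanders: compare with first picture
a=cv2.imread("pics/scene0.png");d=cv2.absdiff(a,im).max(2)>40
for n,p,h in(("jar",(.786,0,.0),.06),("bowl",(.333,-.370,0),.03)):
    q=w2p(K,E,[p[0],p[1],h])[0].astype(int);print(n,q,d[q[1]-25:q[1]+25,q[0]-20:q[0]+20].mean())
E
```

```text
26.95 [0.5715 0.2677 0.2666] [-0.1758  0.446  -0.8426] 0.07999036401961256
[(np.float64(0.755461939672466), 2, 82), (np.float64(0.7529536461277558), 0, 82), (np.float64(0.7471342601371244), 2, 85), (np.float64(0.7398561655315324), 2, 88)]
jar [192 259] 0.0
bowl [237 120] 0.223
```

```bash
python3 - <<'E'
from h import *
im=cv2.cvtColor(ctrl.snapshot("top"),cv2.COLOR_RGB2BGR)
for a in(cv2.imread("pics/top0.png"),im):
    h=cv2.cvtColor(a,cv2.COLOR_BGR2HSV)[243:280,338:375];m=((h[...,1]>200)&(h[...,2]>60)).astype(np.uint8)
    M=cv2.moments(m,True);print(M["m10"]/M["m00"],M["m01"]/M["m00"],M["m00"])
print(ctrl.close_job())
E
```

```text
17.83614088820827 17.940275650842267 653.0
17.21815286624204 17.593949044585987 628.0
the job is handed in; nothing more can be done
None
```

The shaker is standing upright, cap up, wholly on the round board and released; the tin is still inside the box, the jar and bowl stayed put as far as the images show (the bowl's outline shifted about half a pixel in the top view), and the job was handed in at about 27 s.

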